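Shut the dosing pump's valve and draw its piston for a leak check

TASK

Set up the dry leak check of the bench dosing pump: turn the bar knob of its valve until the pointer stands on the dial's long zero mark, so that the valve is shut, and only then take the T-handle and draw the piston rod straight up by 50 mm, until the groove round the rod comes out of the gland nut. Pull in line with the bore so that the rod does not jam or get forced sideways in the gland, keep the valve at zero, and leave the bottles and jars round about standing where they are. Finish holding the rod there: the program ends with the handle still in the grip and the piston hanging still at that height.

Things in the scene. Friction and masses are not known exactly. Their poses are not given: they have to be found in the camera images.
- pump: Bench dosing pump, screwed down: aluminium base plate 120 x 270 mm, 16 mm high, long along its own y. On it a clear tie-rod cylinder (at y = +70 mm; square steel head 64 x 64 mm, top 147 mm up, corner nuts to 157 mm) and, 140 mm from it, a steel valve with dial and knob (at y = -70 mm). Origin: centre of the plate's underside, on the worktop; x points away from the robot at yaw 0.
- valve_knob (a joint): Angle of the valve knob, rad: 0 when its pointed end with the light line stands on the long zero mark of the dial (valve shut); positive = counterclockwise seen from above. Range -1.2 to 1.7; starts between 0.6 and 1.4. Friction about 0.06 N m; stays where it is left. Dial ticks are 15 degrees apart.
- knob_grip (a point): Point on the knob's vertical axis, 91 mm above the worktop, where to pinch it: an upright black bar 44 mm long (19 mm on the pointer side of the axis, 25 mm on the other), 12 mm thick, its top 103 mm up. Below it a low skirt 34 mm across and the black dial plate, 72 mm across, top 67 mm up. Axes turn with the knob: bar along x, pointer towards -x, thickness along y.
- dial_zero (a point): The long zero mark on the dial plate, 30 mm from the knob's axis, on the robot's side (-x of the pump); the other ticks are short.
- rod_handle (a point): Centre of the T-handle on the loose piston rod (0.2 to 0.4 kg, free to turn in its bore): dark steel bar 62 mm long along y, 14 mm thick along x, 16 mm high; z up along the rod. With the piston down it is 36 mm above the gland nut's top, its underside 28 mm above it. The rod slides 75 mm up to a stop; let go, it drops back.
- gland_top (a point): Centre of the top of the round steel gland nut (33 mm across) on the cylinder's head, on the bore axis, 159 mm above the worktop. Bore 16 mm wide, 28 mm deep, for the 14 mm steel rod; a 41 mm piston runs below in the 44 mm tube. A 5 mm wide groove round the rod, hidden at first, has its lower edge level with this face when the rod is drawn 50 mm.
- amber_60: Bystander: small amber bottle, 37 mm across, 75 mm tall; origin at the centre of its underside.
- cream_jar: Bystander: small white ointment jar, 51 mm across, 40 mm tall; origin at the centre of its underside.
- jar_wide: Bystander: wide jar with a black lid, 61 mm across, 78 mm tall; origin at the centre of its underside.
- flint_100: Bystander: small yellowish bottle, black cap, 45 mm across, 112 mm tall; origin at the centre of its underside.
- beaker: Bystander: empty glass beaker, 66 mm across, 70 mm tall; origin at the centre of its underside.
- amber_wide: Bystander: wide amber bottle with a white lid, 69 mm across, 120 mm tall; origin at the centre of its underside.
Mind the look-alikes: they are no part of the job. Leave any yellow look-alike of the part that bears rod_handle alone.

How it is judged:
By the outcome, as a careful person would: the job done as asked, in the order asked, and still so for the second after the job is handed in, while the arm keeps its last pose, push and grip.
It also fails if it takes over 42 s, if anything falls off the work surface, if the arm or the gripper's body presses on something with over 40 N, if the wrist force passes 120 N, or if a joint passes its speed limit or range.

ROBOT

A 6-joint arm with a two-finger parallel gripper is mounted at the origin on a cart in front of the work surface, level with it; the furniture and walls round the work are solid. World frame = base frame: x ahead of the robot, y to its left, z up, the work surface at z = 0. Lengths are in m, angles in degrees, forces in N, time in s.
With the tool pointing down it reaches from about 0.425 to 0.925 m from the base axis. Payload 12.5 kg.
Tool frame: the origin (TCP) lies on the centre line of the jaws, within the pads' length; the fingertips stand 17 mm ahead of it and the grasp point (between the pads) lies 2 mm behind it (robot.nose_length is the distance from the TCP to the fingertips, in m); z points along the fingers, y is the line along which they close (so a half turn about z gives the same grasp; the last joint's range is limited). The gripper opens to 85 mm and grips with 20 to 120 N. Pads are 22 mm wide; open, the fingers measure 114 mm over their backs; the gripper's body (76 mm by 85 mm) begins 54 mm behind the grasp point. The pads swing forward as they close: fully open they stand 13 mm farther back than shut.
Start: joints at [-77.67, 28.126, 89.318, -0, 62.55, -6.05], TCP at [0.197, -0.593, 0.248] pointing down, gripper open.
Joint ranges: [-177.58, 177.58], [-47.91, 125.51], [2.72, 160], [-65.01, 245.01], [3.68, 167.84], [-153.87, 153.87]. Speed limits (degrees/s): [127.2, 127.2, 159.86, 180, 180, 180].

INTERFACE

Orientations are given as a 3x3 rotation matrix whose columns are the frame's x, y, z axes.
In Python, from bench import robot, optics, finish_job gives the robot as it stands.
- The arm moves only by the tool step_arm, never from a script. Its argument "series" is a list of rows, each a list of 2 entries, a list of its own where there are three numbers: the shift along the tool's x, y, z each as a share of 0.2 m, from -1 to 1, then the turn about the tool's z as a share of 0.5 rad, from -1 to 1. A call has 1 to 20 rows; each row is the pose to reach, as a shift and turn from the pose commanded when the call began, along the tool's axes at that moment; what a row does not reach only later rows make up. A row lasts 1/8 s, in which the tool goes at most 62.5 mm and 10.7 degrees, less where a joint would pass 70% of its speed; a pose out of reach is approached as far as the arm can. A call with a number of a shift or a turn outside -1 to 1 is refused whole. A call with a gripper value outside its range is refused whole. "fingers" is the closure, from 0 (fully open) to 1 (shut), set as the call begins (left out, the last holds). The fingers move at their own pace and stop on an object; the grip force is fixed at half the most. Time passes only in rows, so rows that repeat a pose let the fingers close. It gives the time, the measured TCP pose, the force, the opening and the grip force at its end, in the units of the state.
- robot.read_state(): the state, without advancing time (a new reading comes with each control period).
- optics.read_camera(name): name is "side" or "top"; returns a dict with "image" (400x640x3 uint8, blue, green, red), "camera_matrix" (3x3 intrinsics, pixels), "k1" (the pictures are not rectified: a ray, as slopes to the right and down, at radius r is drawn at 1 + k1 r^2 times it, then the intrinsics apply), "rvec" (rotation vector, rad) and "tvec" (3), from world to camera coordinates, as OpenCV has them. Camera axes: x right, y down, z forward; pixel columns grow to the right and rows downward; lengths in m; the calibration is good to about 2 mm. A picture is of the moment at which its call begins. There is no depth.
- finish_job(): hands the job in; it is judged then, once.
The state is a dict: "clock": time; "joints": joint angles; "qd": joint speeds; "joint_efforts": joint torques, N m; "tcp_pos": TCP position; "ee_rot": TCP orientation; "contact_force": force on the tool from outside, world axes, zero at the start; "wrist_torque": the same for the moment, N m; "finger_gap": finger opening in m; "grip_force": force on a finger pad.
Only numpy, scipy, OpenCV 4.12 (cv2) and the standard library are available. Lean on these libraries where they do the work, as an engineer would, in place of code of your own. Each camera call takes 0.05 s, during which the arm holds its last target. There are 200 camera calls.

## Working session

There is one attempt and no reset: what is moved stays moved. The work goes in short steps, Python scripts to look and compute and a tool call to move; the robot and the scene stay as the last step left them, time stands still between calls to the robot, and variables do not carry over. Pictures are saved under pics/ and viewed, at most 10 in all, crops included, and the job is handed in when it is done.

Besides the shell and the picture viewer there is one more tool, called after ">>>" as name(argument=value, ...) on one line, values as JSON. step_arm: Moves the arm, as the interface text tells. Shift numbers are shares of 0.2 m and turn numbers shares of 0.5 rad, none past 1 either way. Its arguments: {"type":"object","properties":{"series":{"type":"array"},"fingers":{"type":"number"}},"required":["series"]}

```bash
mkdir -p pics; cat > h.py <<'E'
import numpy as np, cv2
from bench import robot, optics, finish_job
def cam(n):
    d=optics.read_camera(n); d['R']=cv2.Rodrigues(np.array(d['rvec'],float))[0]; d['t']=np.array(d['tvec'],float).ravel(); d['K']=np.array(d['camera_matrix'],float); return d
def ray(d,u,v):
    K=d['K']; a=np.array([(u-K[0,2])/K[0,0],(v-K[1,2])/K[1,1]]); b=a.copy()
    for _ in range(20): b=a/(1+d['k1']*(b@b))
    w=d['R'].T@np.array([*b,1.]); return -d['R'].T@d['t'], w/np.linalg.norm(w)
def onz(d,u,v,z):
    c,w=ray(d,u,v); return c+w*(z-c[2])/w[2]
def proj(d,p):
    q=d['R']@np.array(p,float)+d['t']; b=q[:2]/q[2]; b=b*(1+d['k1']*(b@b)); return d['K'][:2,:2]@b+d['K'][:2,2]
def tri(d1,p1,d2,p2):
    c1,w1=ray(d1,*p1);c2,w2=ray(d2,*p2)
    s=np.linalg.lstsq(np.c_[w1,-w2],c2-c1,rcond=None)[0]
    a=c1+s[0]*w1;b=c2+s[1]*w2; return (a+b)/2,np.linalg.norm(a-b)
E
python3 - <<'E'
from h import *
for n in ('top','side'):
    d=cam(n); cv2.imwrite(f'pics/{n}0.png',d['image']); print(n,ray(d,320,200),d['K'].round(1).tolist(),d['k1'])
s=robot.read_state(); print(s['clock'],s['tcp_pos'],s['ee_rot'])
E
```

```text
top (array([0.30531718, 0.13127096, 1.36499755]), array([ 0.18524242,  0.0156127 , -0.98256882])) [[383.1, 0.0, 321.6], [0.0, 383.1, 199.2], [0.0, 0.0, 1.0]] -0.09405150713643293
side (array([0.07338927, 1.43585291, 0.64980644]), array([ 0.33384326, -0.87643681, -0.34699739])) [[487.7, 0.0, 322.9], [0.0, 487.7, 194.8], [0.0, 0.0, 1.0]] 0.014772886055810923
0.1 [ 0.19705419 -0.59292973  0.24777374] [[ 9.48993587e-01  3.15295303e-01 -2.10241970e-04]
 [ 3.15295353e-01 -9.48993076e-01  9.90936472e-04]
 [ 1.12919441e-04 -1.00668067e-03 -9.99999487e-01]]
```

View pics/top0.png

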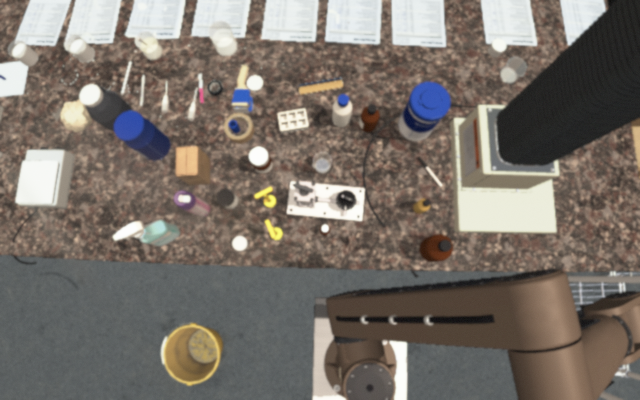

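View pics/side0.png

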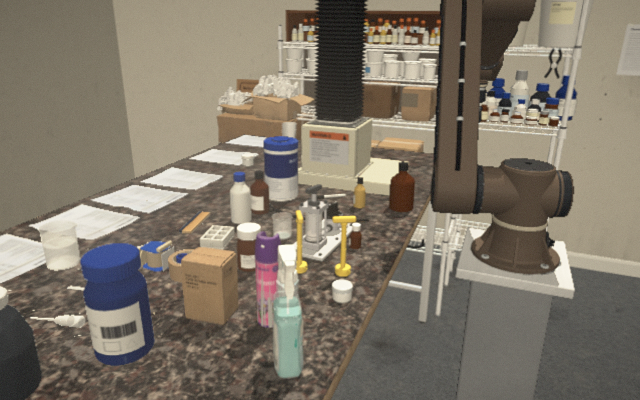

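Top view: the pump plate spans (288–366, 181–220), with the steel cylinder and T-handle near (304,190) and the black dial and knob near (346,200). Handle candidates are the steel T at top (304,190) / side (315,190), and the yellow look-alike T's at top (265,197) and (273,230) / side (300,215) and (344,220). I choose the steel one on the pump and check it in a close crop.

```bash
python3 - <<'E'
import cv2,numpy as np
a=cv2.imread('pics/top0.png')[172:228,280:375]; b=cv2.imread('pics/side0.png')[175:265,280:375]
a=cv2.resize(a,None,fx=8,fy=8,interpolation=cv2.INTER_CUBIC); cv2.imwrite('pics/c1.png',a)
b=cv2.resize(b,None,fx=6,fy=6,interpolation=cv2.INTER_CUBIC); cv2.imwrite('pics/c2.png',b)
E
```

```text
(no output)
```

View pics/c1.png

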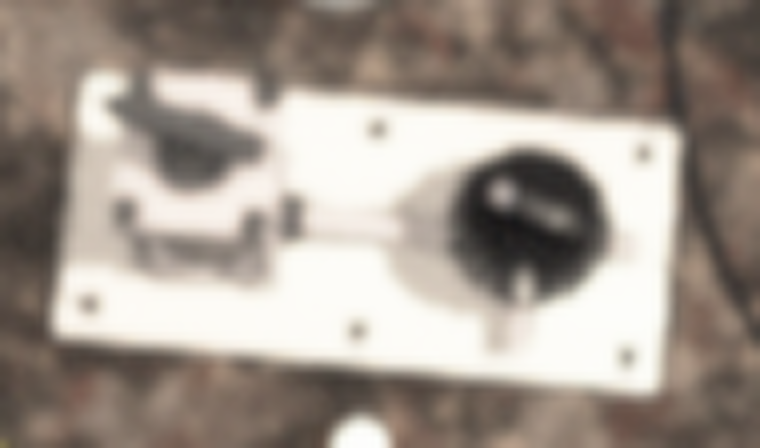

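View pics/c2.png

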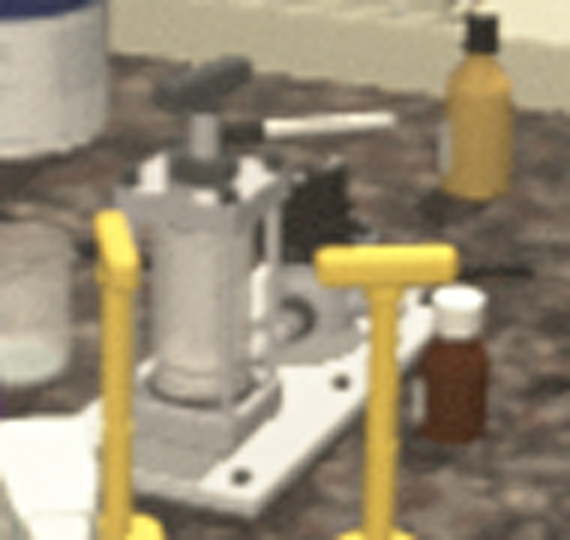

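The crops confirm it. The steel T-handle's bar runs (294,184)–(313,190) in the top image, and the zero mark is at about (345,207) on the near side. The knob's bar has its light line from about (342,195) to (352,199), with the pointer to the right, roughly 1.2 rad. Now the positions.

```bash
python3 - <<'E'
from h import *
d=cam('top'); e=cam('side')
T=lambda x,y:((x+.5)/8-.5+280,(y+.5)/8-.5+172)
S=lambda x,y:((x+.5)/6-.5+280,(y+.5)/6-.5+175)
P=[onz(d,*T(*p),.016)[:2] for p in((83,70),(682,128),(660,395),(52,340))]
P=np.array(P);print(P.round(4).tolist(),[np.linalg.norm(P[i]-P[i-1]).round(3) for i in range(4)])
c=P.mean(0);yv=(P[0]+P[3]-P[1]-P[2]);yaw=np.degrees(np.arctan2(-yv[0],yv[1]))
xv=P[0]+P[1]-P[2]-P[3]; print('c',c,'yaw long',yaw,'short',np.degrees(np.arctan2(xv[1],xv[0])))
a=np.radians(yaw);R=np.array([[np.cos(a),-np.sin(a)],[np.sin(a),np.cos(a)]])
for n,l,z in(('gland',(0,.07),.159),('handle',(0,.07),.203),('knob',(0,-.07),.103),('dial',(0,-.07),.067),('zero',(-.03,-.07),.067)):
    w=c+R@np.array(l);p=proj(d,[*w,z]);q=proj(e,[*w,z]);print(n,w.round(4),'topcrop',((p-[280,172]+.5)*8-.5).round(0),'side',((q-[280,175]+.5)*6-.5).round(0))
g=d['image'][172:228,280:375];
A,B=onz(d,*T(110,98),.2)[:2],onz(d,*T(262,150),.2)[:2];print('handle',A,B,(A+B)/2,np.linalg.norm(A-B),np.degrees(np.arctan2(-(A-B)[0],(A-B)[1])))
print('tri',tri(d,T(187,125),e,S(203,86)))
# knob light line
A,B=onz(d,*T(497,190),.103)[:2],onz(d,*T(575,218),.103)[:2];v=B-A;print('line',A,B,np.linalg.norm(v),'world dir deg',np.degrees(np.arctan2(v[1],v[0])))
G=cv2.cvtColor(d['image'],cv2.COLOR_BGR2GRAY);print(G[188:214,334:360])
E
```

```text
[[0.6297, 0.2635], [0.6091, -0.0077], [0.4875, 0.0016], [0.5058, 0.2723]] [np.float64(0.124), np.float64(0.272), np.float64(0.122), np.float64(0.271)]
c [0.5580283  0.13241176] yaw long -4.101333579963293 short -4.229931890165141
gland [0.563  0.2022] topcrop [197. 150.] side [204. 152.]
handle [0.563  0.2022] topcrop [191. 127.] side [205.  65.]
knob [0.553  0.0626] topcrop [536. 209.] side [319. 169.]
dial [0.553  0.0626] topcrop [531. 225.] side [318. 232.]
zero [0.5231 0.0647] topcrop [525. 294.] side [369. 241.]
handle [0.57443776 0.23444276] [0.55504832 0.17447324] [0.56474304 0.204458  ] 0.0630261300162326 -17.917137732644985
tri (array([0.56454365, 0.20401476, 0.19330748]), np.float64(0.0025981496891258884))
line [0.56096942 0.07888357] [0.54976229 0.0459996 ] 0.03474125838694045 world dir deg -108.819548605705
[[251 251 251 251 251 251 251 250 250 249 248 247 247 247 247 248 247 246
  246 245 245 245 244 244 243 237]
 [252 251 251 251 251 251 250 249 246 239 234 231 231 235 239 242 246 248
  250 250 250 250 251 250 248 241]
 [251 251 251 250 249 247 243 236 223 194 170 162 1
[... 1865 characters left out ...]
89 105 126
  168 220 244 251 252 252 252 252]
 [204 204 203 201 188 173 154 124 100 102 152 191 157 113 105 130 159 184
  224 244 251 252 253 253 252 253]
 [216 211 206 203 200 195 182 160 136 129 158 188 169 155 169 200 221 234
  246 251 253 253 253 253 253 253]
 [235 231 222 215 211 209 200 188 176 167 183 196 197 215 229 242 247 250
  251 253 253 253 253 253 253 253]
 [248 246 240 235 234 228 215 199 194 197 214 222 228 241 249 251 252 252
  252 253 253 253 253 253 253 253]
 [251 251 250 249 248 243 224 204 199 211 226 232 236 248 251 252 253 253
  253 253 252 253 253 253 253 253]
 [252 252 252 251 251 247 227 205 201 213 230 234 239 248 251 252 252 252
  253 252 252 252 252 252 251 252]]
```

>>> step_arm(series=[[[0.1,-0.1,0],0],[[0.25,-0.24,0],0],[[0.45,-0.42,0],0],[[0.65,-0.61,0],0],[[0.8,-0.76,0],0],[[0.9,-0.85,0],0],[[0.9,-0.85,0],0]], fingers=0.4)

```text
clock: 1.08
tcp_pos: [0.3149, -0.3738, 0.2485]
ee_rot: [[0.948, 0.318, 0.0], [0.318, -0.948, -0.0], [0.0, 0.0, -1.0]]
contact_force: [-0.1, -0.7, -0.9]
finger_gap: 0.0515
grip_force: 0.0
```

>>> step_arm(series=[[[0.1,-0.1,0],0],[[0.25,-0.24,0],0],[[0.45,-0.42,0],0],[[0.65,-0.61,0],0],[[0.8,-0.76,0],0],[[0.9,-0.85,0],0],[[0.9,-0.85,0],0]])

```text
clock: 1.95
tcp_pos: [0.4322, -0.1566, 0.2482]
ee_rot: [[0.948, 0.317, 0.0], [0.317, -0.948, -0.0], [0.0, 0.0, -1.0]]
contact_force: [0.2, 1.0, 0.3]
finger_gap: 0.0514
grip_force: 0.0
```

>>> step_arm(series=[[[0.1,-0.1,0],-0.1],[[0.25,-0.24,0],-0.3],[[0.45,-0.42,0],-0.6],[[0.65,-0.61,0],-0.9],[[0.8,-0.76,0],-1],[[0.9,-0.85,0],-1],[[0.9,-0.85,0],-1]])

```text
clock: 2.82
tcp_pos: [0.5495, 0.0608, 0.2478]
ee_rot: [[0.681, 0.732, -0.0], [0.732, -0.681, -0.0], [-0.0, 0.0, -1.0]]
contact_force: [0.9, -0.1, 0.1]
finger_gap: 0.0512
grip_force: 0.0
```

>>> step_arm(series=[[[0,0,0],-0.3],[[0,0,0],-0.6],[[0,0,0],-0.84],[[0,0,0],-0.84]])

```text
clock: 3.32
tcp_pos: [0.5486, 0.0594, 0.2482]
ee_rot: [[0.326, 0.945, -0.0], [0.945, -0.326, -0.0], [-0.0, -0.0, -1.0]]
contact_force: [-0.1, -0.8, -0.0]
finger_gap: 0.0514
grip_force: 0.0
```

>>> step_arm(series=[[[0.02,0.015,0.15],0],[[0.022,0.015,0.35],0],[[0.022,0.015,0.5],0],[[0.022,0.015,0.6],0],[[0.022,0.015,0.6],0]])

```text
clock: 3.95
tcp_pos: [0.5524, 0.0634, 0.1272]
ee_rot: [[0.327, 0.945, -0.003], [0.945, -0.327, -0.0], [-0.001, -0.003, -1.0]]
contact_force: [0.6, -0.8, 1.3]
finger_gap: 0.0512
grip_force: 0.0
```

```bash
python3 - <<'E'
from h import *
d=cam('top'); e=cam('side')
a=cv2.resize(d['image'][165:235,300:390],None,fx=6,fy=6,interpolation=cv2.INTER_CUBIC)
b=cv2.resize(e['image'][165:235,290:380],None,fx=6,fy=6,interpolation=cv2.INTER_CUBIC)
cv2.imwrite('pics/c3.png',cv2.resize(np.hstack([a,b]),(800,311)))
print(robot.read_state()['tcp_pos'])
E
```

```text
[0.55328728 0.06367212 0.12886042]
```

View pics/c3.png

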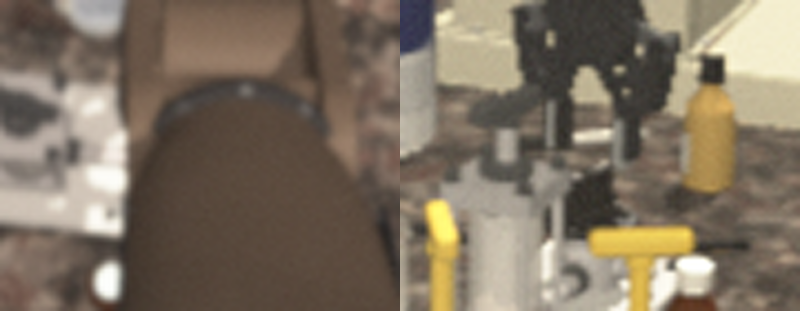

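The arm hides the knob from the top camera. In the side view (right half) the fingers at (558,125) and (622,140) straddle the black knob at (592,190). I descend and pinch.

>>> step_arm(series=[[[0,0,0.06],0],[[0,0,0.12],0],[[0,0,0.18],0],[[0,0,0.18],0],[[0,0,0.18],0]])

```text
clock: 4.68
tcp_pos: [0.5531, 0.0643, 0.0923]
ee_rot: [[0.324, 0.946, -0.0], [0.946, -0.324, -0.0], [-0.0, -0.0, -1.0]]
contact_force: [0.2, -0.2, 0.5]
finger_gap: 0.051
grip_force: 0.0
```

>>> step_arm(series=[[[0,0,0],0],[[0,0,0],0],[[0,0,0],0],[[0,0,0],0],[[0,0,0],0],[[0,0,0],0]], fingers=1)

```text
clock: 5.42
tcp_pos: [0.5553, 0.0641, 0.0936]
ee_rot: [[0.324, 0.946, 0.006], [0.946, -0.324, -0.0], [0.002, 0.006, -1.0]]
contact_force: [7.6, -1.4, 3.7]
finger_gap: 0.0109
grip_force: 60.7
```

>>> step_arm(series=[[[0.005,0.014,0],0.0],[[0.005,0.014,0],0.15],[[0.005,0.014,0],0.3],[[0.005,0.014,0],0.45],[[0.005,0.014,0],0.6],[[0.005,0.014,0],0.75],[[0.005,0.014,0],0.9],[[0.005,0.014,0],1]])

```text
clock: 6.42
tcp_pos: [0.5569, 0.0633, 0.0936]
ee_rot: [[0.739, 0.674, 0.003], [0.674, -0.739, -0.001], [0.001, 0.003, -1.0]]
contact_force: [0.7, -9.0, 9.9]
finger_gap: 0.011
grip_force: 61.5
```

>>> step_arm(series=[[[0,0,0],0.15],[[0,0,0],0.3],[[0,0,0],0.45],[[0,0,0],0.6],[[0,0,0],0.75],[[0,0,0],0.9],[[0,0,0],1],[[0,0,0],1]])

```text
clock: 7.42
tcp_pos: [0.5578, 0.062, 0.0936]
ee_rot: [[0.971, 0.238, 0.005], [0.238, -0.971, -0.003], [0.004, 0.004, -1.0]]
contact_force: [3.8, -21.2, 7.5]
finger_gap: 0.0108
grip_force: 61.3
```

>>> step_arm(series=[[[0,0.015,0],0],[[0,0.015,0],0.15],[[0,0.015,0],0.3],[[0,0.015,0],0.45],[[0,0.015,0],0.58],[[0,0.015,0],0.63],[[0,0.015,0],0.63],[[0,0.015,0],0.63]])

```text
clock: 8.43
tcp_pos: [0.5579, 0.0607, 0.0935]
ee_rot: [[0.997, -0.074, 0.004], [-0.074, -0.997, -0.001], [0.004, 0.001, -1.0]]
contact_force: [1.1, -8.0, 8.0]
finger_gap: 0.0109
grip_force: 61.6
```

>>> step_arm(series=[[[0,0,0],0],[[0,0,0],0],[[0,0,0],0],[[0,0,0],0],[[0,0,0],0],[[0,0,-0.1],0],[[0,0,-0.3],0],[[0,0,-0.55],0],[[0,0,-0.8],0],[[0,0,-0.95],0],[[0,0,-0.95],0]], fingers=0.4)

```text
clock: 9.8
tcp_pos: [0.5572, 0.0615, 0.2845]
ee_rot: [[0.997, -0.074, 0.004], [-0.074, -0.997, -0.0], [0.004, -0.0, -1.0]]
contact_force: [-0.4, -0.5, -0.8]
finger_gap: 0.0514
grip_force: 0.0
```

>>> step_arm(series=[[[0,-0.1,0],0],[[0,-0.25,0],-0.1],[[0,-0.45,0],-0.2],[[0,-0.6,0],-0.3],[[0,-0.7,0],-0.3],[[0,-0.7,0],-0.3]])

```text
clock: 10.55
tcp_pos: [0.5667, 0.2024, 0.2813]
ee_rot: [[0.997, 0.076, -0.001], [0.076, -0.997, -0.0], [-0.001, 0.0, -1.0]]
contact_force: [-0.8, -1.0, -0.6]
finger_gap: 0.0512
grip_force: 0.0
```

```bash
python3 - <<'E'
from h import *
d=cam('top'); e=cam('side')
a=cv2.resize(d['image'][172:232,285:375],(780,520),interpolation=cv2.INTER_CUBIC)
cv2.imwrite('pics/c4.png',a); cv2.imwrite('pics/t4.png',d['image']); cv2.imwrite('pics/s4.png',e['image'])
s=robot.read_state();print(s['tcp_pos'],s['clock'],s['ee_rot'])
E
```

```text
[0.56690536 0.20087904 0.28173835] 10.65 [[ 9.97166638e-01  7.52193121e-02 -8.67239482e-04]
 [ 7.52189172e-02 -9.97166929e-01 -4.79419098e-04]
 [-9.00844106e-04  4.12827915e-04 -9.99999509e-01]]
```

View pics/c4.png

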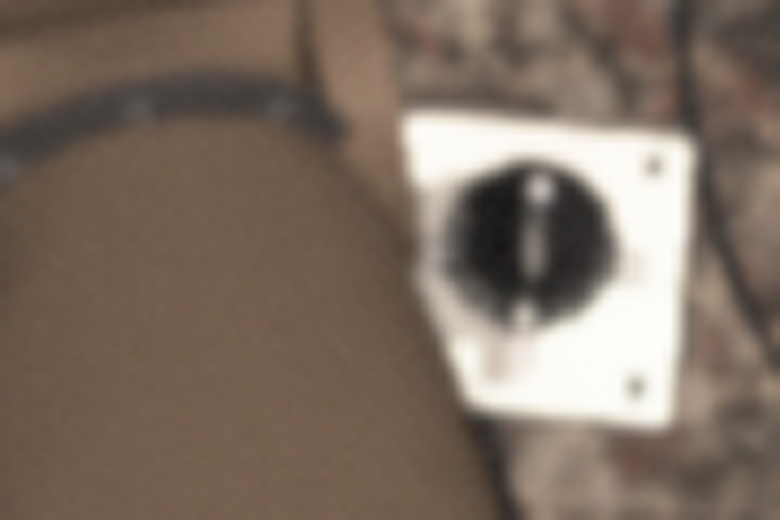

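The knob's light line runs from the dot at (540,187) to about (533,270) in the crop, and the zero mark is at (523,315). It looks in line, so I compute the angle.

```bash
python3 - <<'E'
from h import *
d=cam('top')
T=lambda x,y:((x+.5)*90/780-.5+285,(y+.5)*60/520-.5+172)
def cen(im,u0,u1,v0,v1,th):
    g=np.clip(im[v0:v1,u0:u1].astype(float)-th,0,None);v,u=np.mgrid[v0:v1,u0:u1];return (g*u).sum()/g.sum(),(g*v).sum()/g.sum()
G=cv2.cvtColor(d['image'],cv2.COLOR_BGR2GRAY)
print(G[190:212,340:354])
P=np.array([[*cen(G[r:r+1],343,350,0,1,50),r] for r in range(192,204)]);P=P[:,[0,2]];print(P.round(2).tolist())
W=np.array([onz(d,u,v,.103)[:2] for u,v in P])
for i,j in((0,None),(2,None),(4,None)):
    w=W[i:j];k=np.polyfit(w[:,0],w[:,1],1);print('line yaw',np.degrees(np.arctan(k[0])),'y at .554',np.polyval(k,.554))
# right plate edge yaw
C=[onz(d,*T(*p),.016)[:2] for p in((692,140),(672,428),(405,112))];
print('edge',np.degrees(np.arctan((C[0]-C[1])[1]/(C[0]-C[1])[0])),np.degrees(np.arctan2(-(C[2]-C[0])[0],(C[2]-C[0])[1])))
z=onz(d,*T(523,315),.067);print('zero',z)
E
```

```text
[[243 236 223 197 171 164 164 175 196 214 230 241 247 250]
 [212 184 155 117  92  88 102 116 126 139 167 204 233 246]
 [133 102  77  57  52  75 121 141 114  82  95 132 185 231]
 [ 70  50  37  32  44  88 153 180 135  74  57  74 121 188]
 [ 40  32  32  28  42  83 145 169 128  68  46  49  75 129]
 [ 33  30  30  29  32  66 106 119  92  54  46  47  53  79]
 [ 32  27  26  25  36  57  84  84  64  44  41  44  45  58]
 [ 35  30  29  27  37  66  89  83  61  45  44  43  44  53]
 [ 33  30  29  27  39  77 100  88  58  43  44  43  45  51]
 [ 31  32  29  30  45  86 114  94  59  43  44  44  47  53]
 [ 33  26  30  31  47  91 121 101  61  46  44  43  47  54]
 [ 30  29  29  28  48  91 121 100  63  44  43  46  47  60]
 [ 35  33  33  29  44  85 112  93  57  42  43  44  49  63]
 [ 45  34  32  33  39  70  89  74  46  41  45  46  58  75]
 [ 64  49  38  32  39  55  63  53  45  44  49  52  70 100]
 [ 81  66  50  40  47  56  56  47  46  52  59  69  89 131]
 [ 92  83  66  58  74  92  81  59  55  67  75  88 117 168]
 [121  98  79  77 114 145 119  81  73  88 106 126 170 221]
 [155 126  99  98 144 182 153 110 107 133 160 184 225 245]
 [182 162 139 128 159 186 170 155 169 201 222 234 246 251]
 [201 188 177 168 182 196 198 215 230 243 248 249 252 253]
 [215 201 194 197 214 223 228 242 249 251 252 252 253 253]]
[[346.91, 192.0], [346.88, 193.0], [346.86, 194.0], [346.8, 195.0], [346.62, 196.0], [346.39, 197.0], [346.22, 198.0], [346.17, 199.0], [346.18, 200.0], [346.2, 201.0], [346.15, 202.0], [346.05, 203.0]]
line yaw -4.232003892409994 y at .554 0.06276910156861704
line yaw -4.256952675441128 y at .554 0.06276716038779176
line yaw -2.792252109001559 y at .554 0.06303912701773356
edge -3.6465657530210285 -4.361481400325839
zero [0.52441511 0.06568311 0.067     ]
```

The knob line is at yaw -4.2° and the pump at -4.1°, so the valve is at zero. Next I align to the T-handle.

>>> step_arm(series=[[[-0.01,-0.004,0],-0.3],[[-0.01,-0.004,0],-0.6],[[-0.01,-0.004,0],-0.9],[[-0.01,-0.004,0],-1]])

```text
clock: 11.2
tcp_pos: [0.5651, 0.2007, 0.2823]
ee_rot: [[0.838, 0.546, 0.0], [0.546, -0.838, -0.0], [-0.0, 0.0, -1.0]]
contact_force: [0.6, -0.3, -0.4]
finger_gap: 0.0512
grip_force: 0.0
```

>>> step_arm(series=[[[0,0,0],-0.3],[[0,0,0],-0.6],[[0,0,0],-0.9],[[0,0,0],-1]])

```text
clock: 11.7
tcp_pos: [0.5651, 0.2007, 0.2824]
ee_rot: [[0.474, 0.881, 0.0], [0.881, -0.474, -0.0], [-0.0, 0.0, -1.0]]
contact_force: [-0.8, -0.4, -1.2]
finger_gap: 0.0512
grip_force: 0.0
```

>>> step_arm(series=[[[0,0,0],-0.2],[[0,0,0],-0.36],[[0,0,0],-0.36],[[0,0,0],-0.36],[[0,0,0],-0.36]])

```text
clock: 12.32
tcp_pos: [0.565, 0.2015, 0.2823]
ee_rot: [[0.311, 0.95, 0.0], [0.95, -0.311, -0.0], [-0.0, 0.0, -1.0]]
contact_force: [0.0, 0.9, -0.8]
finger_gap: 0.0511
grip_force: 0.0
```

```bash
python3 - <<'E'
from h import *
e=cam('side'); s=robot.read_state();print(s['tcp_pos'],s['clock'],s['ee_rot'][:,1])
b=cv2.resize(e['image'][140:220,270:370],(750,600),interpolation=cv2.INTER_CUBIC);cv2.imwrite('pics/c5.png',b)
for z in(.1825,.195,.159):print(z,((proj(e,[.565,.2015,z])-[270,140]+.5)*7.5-.5).round(0))
E
```

```text
[0.56502634 0.2015716  0.28227521] 12.375 [ 9.50471869e-01 -3.10810587e-01  6.69432057e-05]
0.1825 [327. 394.]
0.195 [327. 363.]
0.159 [327. 451.]
```

View pics/c5.png

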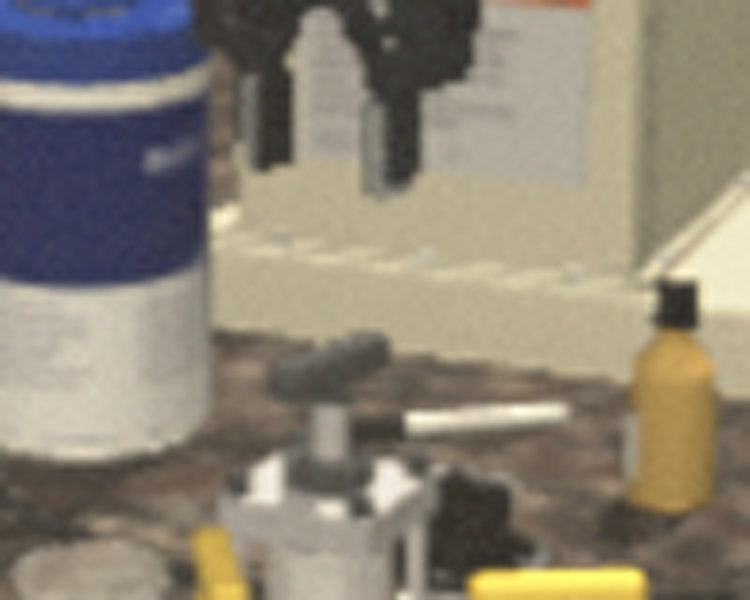

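The handle centre is at (330,366) against a predicted (327,363), and the fingers at (268,120) and (392,140) straddle it. I descend and grip.

>>> step_arm(series=[[[0,0,0.08],0],[[0,0,0.18],0],[[0,0,0.28],0],[[0,0,0.36],0],[[0,0,0.41],0],[[0,0,0.44],0],[[0,0,0.44],0],[[0,0,0.44],0]])

```text
clock: 13.38
tcp_pos: [0.5652, 0.2017, 0.1948]
ee_rot: [[0.31, 0.951, 0.001], [0.951, -0.31, 0.0], [0.0, 0.001, -1.0]]
contact_force: [-1.3, 1.5, 0.2]
finger_gap: 0.0513
grip_force: 0.0
```

>>> step_arm(series=[[[0,0,0],0],[[0,0,0],0],[[0,0,0],0],[[0,0,0],0],[[0,0,0],0],[[0,0,0],0],[[0,0,0],0],[[0,0,0],0]], fingers=1)

```text
clock: 14.38
tcp_pos: [0.5653, 0.2018, 0.1947]
ee_rot: [[0.31, 0.951, 0.001], [0.951, -0.31, 0.0], [0.0, 0.001, -1.0]]
contact_force: [0.1, 0.0, 5.1]
finger_gap: 0.0128
grip_force: 59.6
```

>>> step_arm(series=[[[0,0,-0.01],0],[[0,0,-0.02],0],[[0,0,-0.035],0],[[0,0,-0.05],0],[[0,0,-0.065],0],[[0,0,-0.08],0],[[0,0,-0.09],0],[[0,0,-0.1],0],[[0,0,-0.1],0],[[0,0,-0.1],0]])

```text
clock: 15.62
tcp_pos: [0.565, 0.2017, 0.2142]
ee_rot: [[0.31, 0.951, -0.0], [0.951, -0.31, -0.0], [-0.0, -0.0, -1.0]]
contact_force: [0.3, -0.6, -2.0]
finger_gap: 0.013
grip_force: 58.4
```

>>> step_arm(series=[[[0,0,-0.015],0],[[0,0,-0.03],0],[[0,0,-0.05],0],[[0,0,-0.07],0],[[0,0,-0.09],0],[[0,0,-0.11],0],[[0,0,-0.13],0],[[0,0,-0.145],0],[[0,0,-0.152],0],[[0,0,-0.152],0],[[0,0,-0.152],0],[[0,0,-0.152],0]])

```text
clock: 17.12
tcp_pos: [0.565, 0.2017, 0.2445]
ee_rot: [[0.31, 0.951, -0.0], [0.951, -0.31, -0.0], [-0.0, -0.0, -1.0]]
contact_force: [-0.1, -0.1, -3.0]
finger_gap: 0.0132
grip_force: 58.4
```

```bash
python3 - <<'E'
from h import *
e=cam('side'); d=cam('top'); s=robot.read_state();print(s['tcp_pos'],s['clock'],s['contact_force'],s['wrist_torque'])
b=cv2.resize(e['image'][150:220,290:350],(504,588),interpolation=cv2.INTER_CUBIC)
t=cv2.resize(d['image'][188:216,334:360],(290,312),interpolation=cv2.INTER_CUBIC)
c=np.zeros((588,796,3),np.uint8);c[:,:504]=b;c[:312,506:]=t;cv2.imwrite('pics/c6.png',c)
for z in(.159,.164,.237,.245):print(z,((proj(e,[.564,.2025,z])-[290,150]+.5)*8.4-.5).round(0))
G=cv2.cvtColor(e['image'],cv2.COLOR_BGR2GRAY);print(G[180:208,309:320])
E
```

```text
[0.56502068 0.20172206 0.24458862] 17.225 [ 0.5021242   0.50754657 -2.98314242] [0.00229543 0.02107822 0.00112581]
0.159 [199. 422.]
0.164 [199. 409.]
0.237 [200. 207.]
0.245 [201. 184.]
[[174 173 149 145 161 161 147 163 175 174 174]
 [172 172 144 149 164 163 152 166 175 176 171]
 [170 169 149 146 164 160 148 164 174 173 173]
 [175 173 146 147 163 161 152 162 174 171 174]
 [176 176 147 145 166 162 149 163 174 172 174]
 [130 131 128 149 164 163 150 162 173 175 171]
 [101 103 115 148 165 163 148 135 128 128 129]
 [100  99 115 150 168 163 144 121  97  90  94]
 [102  99 116 150 167 166 150 115  92  93  93]
 [124 117 126 150 166 162 149 113  94 100  99]
 [113 112 123 153 167 164 144 114  95  97 100]
 [ 97 100 120 151 168 166 150 113  95  97 107]
 [ 95  95 120 152 167 163 144 114  92  97  96]
 [105 101 121 150 169 164 145 120 107 112 108]
 [103  96 118 149 170 165 146 124 112 123 123]
 [100  90 113 151 167 163 144 116  93  99  98]
 [106 102 121 151 170 162 143 105  74  72  71]
 [101 107 125 152 170 167 145 104  64  62  62]
 [ 92  96 118 151 168 164 142 100  68  55  66]
 [ 99 104 115 124 136 134 127 108  95  94  86]
 [110 105 115 115 116 120 142 127 108 111  98]
 [103  95 100 105 114 128 136 120 108 103 116]
 [ 87  82  86  94 103 103 105 103  93  86 114]
 [ 80  81  83  82  89  88  85  86  80  78 117]
 [ 87  82  84  83  83  79  79  88  76  86 157]
 [123 105  99  90  89  86  88  96  95 125 197]
 [148 144 144 141 147 147 136 105  89 107 169]
 [157 154 151 158 201 220 193 129  82  81 123]]
```

View pics/c6.png

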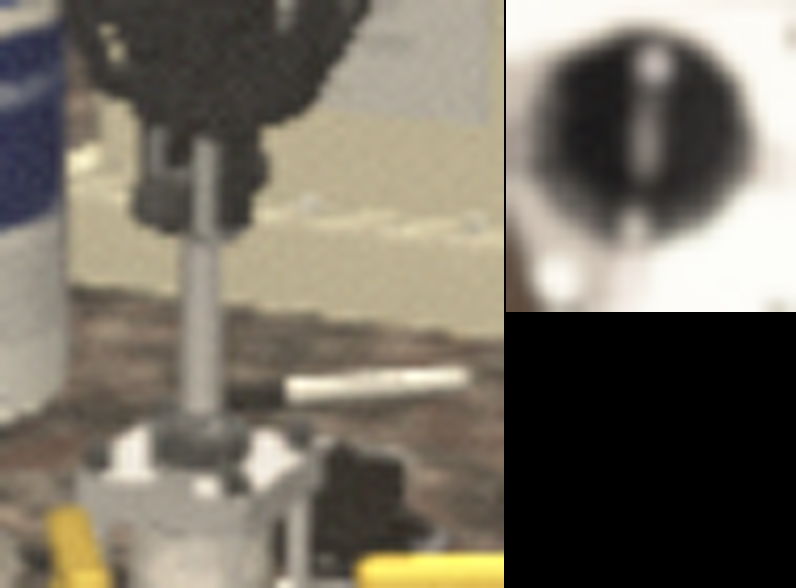

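The rod is straight and its dark groove band is just above the gland, at crop row about 412 (predicted 409). The knob line still points at the zero mark, side force is near zero, and the rod is drawn 49.9 mm. I hand in.

```bash
python3 -c "
from bench import finish_job
print(finish_job())"
```

```text
the job is handed in; nothing more can be done
None
```

The job is handed in: the valve is at zero, and the rod is drawn straight up about 50 mm (49.9 mm by the arm's reading), with its groove out of the gland and the handle still held in the grip. The run took about 17 s of the 42 s allowed.

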